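# Roll the snap-in edge strip home on a ware board

### The arm

A 6-joint arm with a two-finger parallel gripper is mounted at the origin on the work surface. World frame = base frame: x ahead of the robot, y to its left, z up, the work surface at z = 0. Lengths are in m, angles in rad, forces in N, time in s.
With the tool pointing down it reaches from about 0.35 to 0.975 m from the base axis. Payload 4.9 kg.
Tool frame: the origin (TCP) lies between the finger pads, 19 mm behind the fingertips; this is the grasp point; z points along the fingers, y is the line along which they close (so a half turn about z gives the same grasp; the last joint's range is limited). The gripper opens to 85 mm and grips with 20 to 120 N. Pads are 22 mm wide; open, the fingers measure 114 mm over their backs; the gripper's body (76 mm by 85 mm) begins 54 mm behind the grasp point. The pads swing forward as they close: fully open they stand 13 mm farther back than shut.
Start: joints at [-1.453, 0.053, 1.613, -0, 1.476, -0.119], TCP at [0.147, -0.608, 0.25] pointing down, gripper open.
Joint ranges: [-3.01, 3.01], [-1.01, 2.22], [0.06, 2.58], [-1.02, 4.17], [0.09, 2.62], [-3.14, 3.14]. Speed limits (rad/s): [2.57, 2.57, 3.14, 3.14, 3.14, 3.14].

### API

Orientations are given as a unit quaternion [w, x, y, z].
In Python, from plant import manip gives the robot as it stands. The module is installed in compiled form; this text tells all that it offers.
- The arm moves only by the tool move_arm, never from a script. Its argument "rows" is a list of rows, each a list of 7 numbers: the shift along the tool's x, y, z in cm, then the turn, a rotation vector about the tool's x, y, z in degrees, then the opening, from -1 (shut) to 1 (fully open). In form: [[tx, ty, tz, ax, ay, az, jaw], ...]. A call has 1 to 20 rows; each row shifts and turns the commanded pose from where the row before left it, along the tool's axes as they then stand; what a row does not reach is not made up. A row lasts 1/12 s, in which the tool goes at most 41.7 mm and 7.16 degrees, less where a joint would pass 70% of its speed; a pose out of reach is approached as far as the arm can. A call is refused whole if a number of a shift passes 4.17 or a number of a turn 7.16, either way. A call with a gripper value outside its range is refused whole. The fingers move at their own pace and stop on an object; the grip force is fixed at half the most. Time passes only in rows, so rows that do not move let the fingers close. It gives the time, the measured TCP pose, the force, the opening and the grip force at its end, in the units of the state.
- manip.state(): the state, without advancing time (a new reading comes with each control period).
- manip.grab_frame(name): name is "scene" or "side" or "wrist"; returns a dict with "img" (420x560x3 uint8, blue, green, red), "mtx" (3x3 intrinsics, pixels), "R" (3x3) and "t" (3): a world point X has camera coordinates R X + t. Camera axes: x right, y down, z forward; pixel columns grow to the right and rows downward; lengths in m; the calibration is good to about 2 mm. A picture is of the moment at which its call begins. There is no depth.
- manip.job_done(): hands the job in; it is judged then, once.
The state is a dict: "time": time; "joint_pos": joint angles; "joint_vel": joint speeds; "joint_efforts": joint torques, N m; "tool_pos": TCP position; "tool_rot": TCP orientation; "contact_force": force on the tool from outside, world axes, zero at the start; "ft_torque": the same for the moment, N m; "gripper_width": opening from 0.0 (shut) to 1.0 (fully open); "grasp_force": force on a finger pad.
Only numpy, scipy, OpenCV 4.12 (cv2) and the standard library are available. Lean on these libraries where they do the work, as an engineer would, in place of code of your own. Each camera call takes 0.05 s, during which the arm holds its last target. There are 200 camera calls.

### The job

The hard-plastic edge strip along the far edge of the ware board is only pushed in by hand and still stands proud. Take the hand roller out of its stand, roll it along the whole strip with firm pressure until every length of the strip lies down flat on the board - firm, but never more than 28 N or the barbs break - and then put the roller back upright in its stand. Keep the gripper itself off the strip and the board, and leave the mugs, the bowl and the carton where they are.

Things in the scene. Friction and masses are not known exactly. Their poses are not given: they have to be found in the camera images.
- bed: 4 mm cork mat, on it two bearers with a plywood ware board 220 mm in x, 300 in y, 18 thick, held by two toggle clamps at its near (-x) edge, up to 95 mm high. All fixed, rigid under load. Origin on the bench under the board's middle; +x points to the edge with the strip, +y along the strip. Board top nominally 48 mm above the bench, but warped and tipped lengthwise.
- strip_start (a point): -y end of the edge strip, on its centre line, at the nominal height of the strip's top when home: 53 mm above the bench. The plywood board is warped (curved along its length) and tipped, the tip differing each time, so the true home height along the strip departs from nominal by up to 5 mm either way and slopes by up to 6 degrees; not measured, to be felt. Axes as bed.
- strip_end (a point): +y end of the edge strip, nominal home height as strip_start. The strip is straight, 240 mm long: eight grey hard-plastic lengths numbered 1 to 8 from start to end, each 30 mm long, with a flange 18 mm wide and 5 mm thick and a barbed foot in a groove of the board.
- piece1 (a joint): How far length 1 of the strip (centre 15 mm from strip_start) is pushed down, m: 0 = flange 5 mm clear of the board, 0.005 = home, flange on the board. It stays where left; the barbs yield at 8 to 11 N (varies by length) plus 1 N per 12 mm/s of sinking; 14 to 22 N on the roller sends it home at a roll of about 15 mm/s. Rigid once home.
- piece2 (a joint): How far length 2 of the strip (centre 45 mm from strip_start) is pushed down, m: 0 = flange 5 mm clear of the board, 0.005 = home, flange on the board. As piece1.
- piece3 (a joint): How far length 3 of the strip (centre 75 mm from strip_start) is pushed down, m: 0 = flange 5 mm clear of the board, 0.005 = home, flange on the board. As piece1.
- piece4 (a joint): How far length 4 of the strip (centre 105 mm from strip_start) is pushed down, m: 0 = flange 5 mm clear of the board, 0.005 = home, flange on the board. As piece1.
- piece5 (a joint): How far length 5 of the strip (centre 135 mm from strip_start) is pushed down, m: 0 = flange 5 mm clear of the board, 0.005 = home, flange on the board. As piece1.
- piece6 (a joint): How far length 6 of the strip (centre 165 mm from strip_start) is pushed down, m: 0 = flange 5 mm clear of the board, 0.005 = home, flange on the board. As piece1.
- piece7 (a joint): How far length 7 of the strip (centre 195 mm from strip_start) is pushed down, m: 0 = flange 5 mm clear of the board, 0.005 = home, flange on the board. As piece1.
- piece8 (a joint): How far length 8 of the strip (centre 225 mm from strip_start) is pushed down, m: 0 = flange 5 mm clear of the board, 0.005 = home, flange on the board. As piece1.
- roller: Hand roller, 0.36 kg. Wheel 40 mm dia, 36 wide, axle along y: rolls along x. Steel yoke 44 mm wide (y) with crown plate 40 x 76 mm (x, y), 46 to 52 mm above the origin; collar to 58; flat-sided upright wooden handle 26 (x) by 30 (y) from 58 to 127 mm. Origin: lowest point of the wheel below the handle's axis; z up the handle. Best gripped across x, the fingers closing along the rolling direction.
- roller_grip (a point): On the handle's axis, 95 mm above the roller's lowest point: a good height for the TCP.
- wheel (a joint): Angle turned by the roller's wheel on its axle, rad, free running; 1 rad is 20 mm of rolling.
- stand: Wooden stand screwed to the bench: open square well 62 x 66 mm outside, 50 x 54 inside (x, y), rim 56 mm high, foot 100 x 104. Origin on the bench under the well's centre. The roller hangs upright in it, axes along the stand's, wheel in the well (about 5 mm play all round, its lowest point 10 mm above the bench), the crown plate's ends resting on the two rims across y.
- mug_a: White mug, 80 mm diameter, 95 mm high, bystander. Origin under its centre.
- mug_b: Black mug, 80 mm diameter, 95 mm high, bystander. Origin under its centre.
- bowl: Yellow plastic bowl, 140 mm diameter, 55 mm high, bystander. Origin under its centre.
- carton: Small cardboard carton, 130 x 120 x 110 mm, bystander. Origin under its centre.
Mind the look-alikes: they are no part of the job. Leave any turquoise or yellow look-alike of the roller alone.

How it is judged:
By the outcome, as a careful person would: the job done as asked, in the order asked, and still so for the second after the job is handed in, with the robot touching nothing.
It also fails if it takes over 72 s, if anything falls off the work surface, if the arm or the gripper's body presses on something with over 40 N, if the wrist force passes 120 N, or if a joint passes its speed limit or range.

## Working session

There is one attempt and no reset: what is moved stays moved. The work goes in short steps, Python scripts to look and compute and a tool call to move; the robot and the scene stay as the last step left them, time stands still between calls to the robot, and variables do not carry over. Pictures are saved under pics/ and viewed, at most 10 in all, crops included, and the job is handed in when it is done.

Besides the shell and the picture viewer there is one more tool, called after "Emit:" by a JSON object that holds its "op" and its "data". move_arm: Moves the arm, as the interface text tells. Its arguments: {"type":"object","properties":{"rows":{"type":"array","items":{"type":"array","items":{"type":"number"}}}},"required":["rows"]}

```bash
mkdir -p pics
cat > h.py <<'E'
from plant import manip
import numpy as np, cv2
def grab(n,save=None):
    f=manip.grab_frame(n)
    if save: cv2.imwrite('pics/'+save,f['img'])
    return f
def ray(f,u,v,z):
    R,t,K=map(np.array,(f['R'],f['t'],f['mtx']))
    c=-R.T@t; d=R.T@np.linalg.inv(K)@np.array([u,v,1.])
    return c+d*(z-c[2])/d[2]
def proj(f,X):
    p=np.array(f['mtx'])@(np.array(f['R'])@np.array(X)+np.array(f['t'])); return p[:2]/p[2]
E
python3 - <<'E'
from h import *
import pickle
s=grab('scene','scene.png'); d=grab('side','side.png')
pickle.dump((s,d),open('f.pkl','wb'))
for f in (s,d): print(-np.array(f['R']).T@f['t'])
print(manip.state())
E
```

```text
[ 1.2203069  -0.22536811  1.09340246]
[-0.03845976 -0.87609233  1.36291209]
{'time': 0.1, 'joint_pos': array([-1.45299560e+00,  5.33139309e-02,  1.61417447e+00,  1.51056956e-05,
        1.47601273e+00, -1.18980077e-01]), 'joint_vel': array([-0.0022985 , -0.00101622, -0.00222155,  0.00117273,  0.00106971,
       -0.00083829]), 'joint_efforts': array([-2.45557004e-05, -3.94903064e+01, -3.71362889e+01, -1.84886230e-04,
        3.87031498e-03,  2.23457289e-05]), 'tool_pos': array([ 0.14656161, -0.60701845,  0.24886099]), 'tool_rot': array([-9.54237320e-04,  9.92999672e-01,  1.18113258e-01,  8.08095331e-06]), 'contact_force': array([0.03954052, 1.15503459, 0.21376962]), 'ft_torque': array([-0.01818304,  0.02156496,  0.02424225]), 'grasp_force': 0.0, 'gripper_width': 1.0035074080910076}
```

View pics/scene.png

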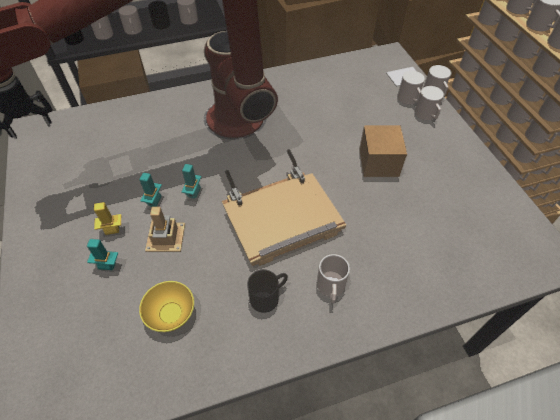

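View pics/side.png

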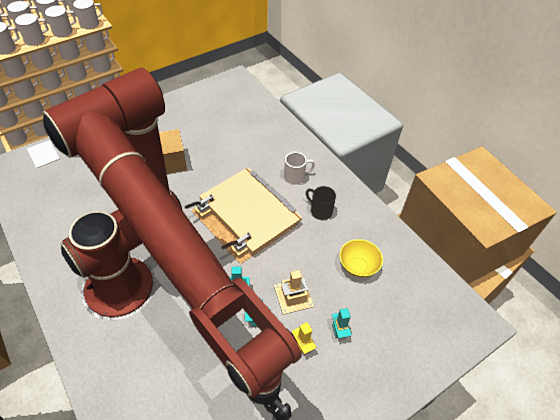

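The scene view shows the wooden-handled roller in its wooden stand at (160,222), and the same one at (293,285) in the side view. Look-alikes in the scene view are turquoise at (149,187), (191,180) and (98,252), and yellow at (105,216). The board is at (283,217), with its grey strip running along the lower edge from (263,257) to (340,228). I choose the wooden one at (160,222) and will check it in a close crop.

Run:
```python
from h import *
import pickle
s,d=pickle.load(open('f.pkl','rb'))
a=cv2.resize(s['img'][190:260,130:205],None,fx=5,fy=5,interpolation=cv2.INTER_CUBIC)
b=cv2.resize(d['img'][260:320,265:325],None,fx=5,fy=5,interpolation=cv2.INTER_CUBIC)
c=np.zeros((350,800,3),np.uint8); c[:350,:375]=a; c[:300,400:700]=b
cv2.imwrite('pics/stand.png',c)
e=cv2.resize(s['img'][165:270,215:350],None,fx=5,fy=5,interpolation=cv2.INTER_CUBIC)
cv2.imwrite('pics/board.png',e)
```

```text
(no output)
```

View pics/stand.png

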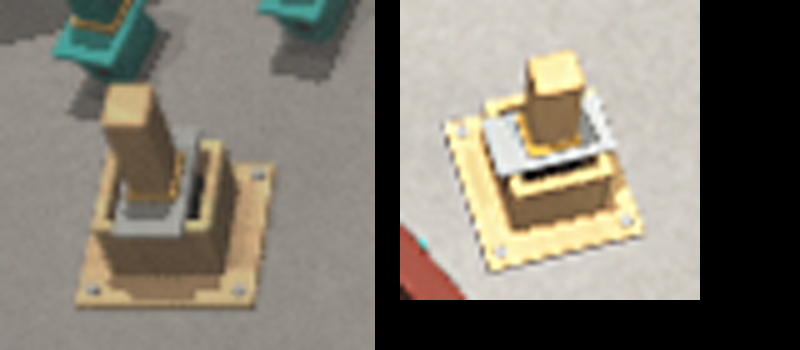

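View pics/board.png

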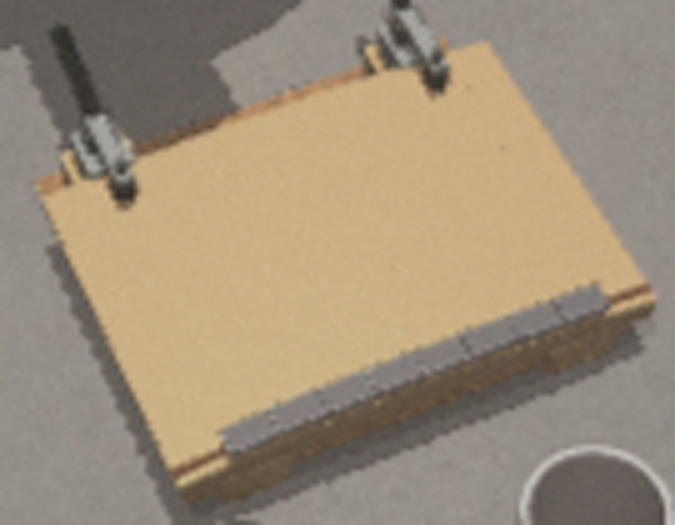

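Run:
```python
from h import *
import pickle
s,d=pickle.load(open('f.pkl','rb'))
S=lambda U,V,z,ox=130,oy=190,f=s:ray(f,(U+.5)/5-.5+ox,(V+.5)/5-.5+oy,z)[:2].round(4)
print('handle top',S(131,105,.137),S(155,72,.137,265,260,d))
print('top corners',[S(*p,.137) for p in((112,87),(152,87),(155,122),(105,124))])
print('foot scene',[S(*p,.008) for p in((78,304),(253,304),(273,165))])
print('foot side',[S(*p,.008,265,260,d) for p in((45,122),(90,270),(242,235))])
print('crown scene',[S(*p,.062) for p in((117,230),(182,232),(200,132))])
B=lambda U,V,z:S(U,V,z,215,165)
print('strip L/R',[B(*p,.058) for p in((220,435),(228,452),(600,285),(610,303))])
print('board',[B(*p,.048) for p in((40,187),(487,43),(652,292),(175,480))])
from scipy.spatial.transform import Rotation as R
```

```text
handle top [ 0.4512 -0.3282] [ 0.4467 -0.3324]
top corners [array([ 0.4356, -0.3363]), array([ 0.4425, -0.3153]), array([ 0.4667, -0.3175]), array([ 0.4596, -0.3436])]
foot scene [array([ 0.4817, -0.3931]), array([ 0.5133, -0.2963]), array([ 0.4197, -0.2667])]
foot side [array([ 0.4173, -0.2668]), array([ 0.3832, -0.3668]), array([ 0.4756, -0.3987])]
crown scene [array([ 0.4763, -0.3571]), array([ 0.4891, -0.3223]), array([ 0.423 , -0.3008])]
strip L/R [array([ 0.6172, -0.0872]), array([ 0.629 , -0.0861]), array([0.589 , 0.1514]), array([0.6025, 0.1521])]
board [array([ 0.4103, -0.1401]), array([0.3865, 0.1585]), array([0.597 , 0.1821]), array([ 0.6313, -0.1177])]
```

Crop check: wooden handle, orange collar and grey crown plate in the wooden well, so this is the real roller. Its axis is at about (0.449, -0.330), with the rolling axis at about 72°. The strip runs from (0.623, -0.087) to (0.596, 0.152), measured at 240 mm, so the board yaw is about 6°. I'll hover over the roller first.

Emit:
{"op": "move_arm", "data": {"rows": [[1.5, -0.8, 0.1, 0, 0, 0, 1], [3, -1.65, 0.25, 0, 0, 0, 1], [3, -1.65, 0.25, 0, 0, 0, 1], [3, -1.65, 0.25, 0, 0, 0, 1], [3, -1.65, 0.25, 0, 0, 0, 1], [3, -1.65, 0.25, 0, 0, 0, 1], [3, -1.65, 0.25, 0, 0, 0, 1], [3, -1.65, 0.25, 0, 0, 0, 1], [3, -1.65, 0.25, 0, 0, 0, 1], [3, -1.65, 0.25, 0, 0, 0, 1], [3, -1.65, 0.25, 0, 0, 0, 1], [3, -1.65, 0.25, 0, 0, 0, 1], [1.4, -0.9, 0.1, 0, 0, 0, 1], [0, 0, 0, 0, 0, 6.3, 1], [0, 0, 0, 0, 0, 6.3, 1], [0, 0, 0, 0, 0, 6.3, 1], [0, 0, 0, 0, 0, 6.3, 1], [0, 0, 0, 0, 0, 6.4, 1], [0, 0, 0, 0, 0, 0, 1], [0, 0, 0, 0, 0, 0, 1]]}}

```text
time: 1.77
tool_pos: [0.449, -0.3296, 0.2202]
tool_rot: [-0.0, 0.988, -0.155, -0.0]
contact_force: [0.4, -0.1, -0.0]
gripper_width: 0.999
grasp_force: 0.0
```

Run:
```python
from h import *
import pickle
w=grab('wrist','w1.png'); pickle.dump(w,open('w.pkl','wb'))
s,d=pickle.load(open('f.pkl','rb'))
st=manip.state(); print(st['tool_pos'],st['tool_rot'],st['contact_force'])
print('handle top proj',proj(w,[.449,-.330,.137]))
for n,u,v,z in(('teal1',149,205,0),('teal2',191,193,0),('teal3',103,265,0),('yel',108,228,0),('mugb rim',263,277,.095),('muga rim',334,267,.095)): print(n,ray(s,u,v,z)[:2].round(3))
```

```text
[ 0.44900734 -0.32973667  0.22021883] [-2.12141702e-04  9.87877745e-01 -1.55233645e-01 -1.75484609e-04] [-0.17991493  0.11752087  0.75570531]
handle top proj [278.42094863 225.35800538]
teal1 [ 0.312 -0.36 ]
teal2 [ 0.306 -0.224]
teal3 [ 0.488 -0.516]
yel [ 0.361 -0.491]
mugb rim [ 0.715 -0.103]
muga rim [0.744 0.081]
```

View pics/w1.png

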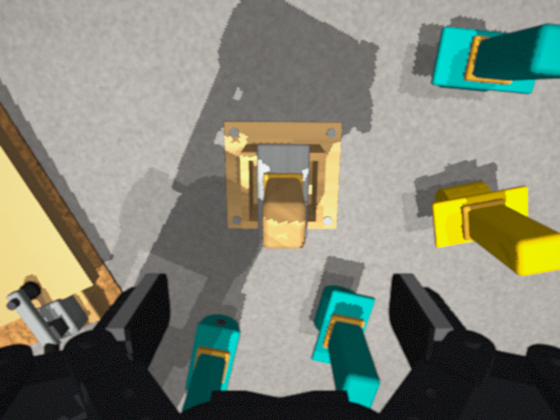

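The wrist view shows the handle top face at about (284,233), squarely aligned with the fingers, and the stand foot spanning columns 225 to 341. I'll refine the position from this.

Run:
```python
from h import *
import pickle
w=pickle.load(open('w.pkl','rb'))
print('cam',-np.array(w['R']).T@w['t'])
im=w['img']
print([tuple(im[r,284]) for r in range(170,252,4)])
print([(c,tuple(im[235,c])) for c in (258,260,262,264,266,302,304,306,308,310)])
for p in((262,247),(306,247),(284,247),(284,220),(284,233)): print(p,ray(w,*p,.137)[:2].round(4))
for p in((225,122),(341,122),(338,229),(227,229)): print('foot',ray(w,*p,.008)[:2].round(4))
```

```text
cam [ 0.52109894 -0.35359857  0.34422037]
[(np.uint8(140), np.uint8(142), np.uint8(138)), (np.uint8(36), np.uint8(113), np.uint8(152)), (np.uint8(53), np.uint8(91), np.uint8(117)), (np.uint8(52), np.uint8(80), np.uint8(105)), (np.uint8(54), np.uint8(85), np.uint8(109)), (np.uint8(53), np.uint8(87), np.uint8(110)), (np.uint8(52), np.uint8(86), np.uint8(110)), (np.uint8(56), np.uint8(90), np.uint8(112)), (np.uint8(63), np.uint8(106), np.uint8(136)), (np.uint8(90), np.uint8(146), np.uint8(187)), (np.uint8(98), np.uint8(163), np.uint8(210)), (np.uint8(100), np.uint8(164), np.uint8(211)), (np.uint8(94), np.uint8(153), np.uint8(198)), (np.uint8(138), np.uint8(223), np.uint8(240)), (np.uint8(130), np.uint8(215), np.uint8(245)), (np.uint8(132), np.uint8(215), np.uint8(245)), (np.uint8(145), np.uint8(233), np.uint8(245)), (np.uint8(141), np.uint8(228), np.uint8(244)), (np.uint8(128), np.uint8(214), np.uint8(244)), (np.uint8(107), np.uint8(177), np.uint8(226)), (np.uint8(178), np.uint8(184), np.uint8(187))]
[(258, (np.uint8(87), np.uint8(87), np.uint8(88))), (260, (np.uint8(97), np.uint8(99), np.uint8(97))), (262, (np.uint8(83), np.uint8(108), np.uint8(130))), (264, (np.uint8(97), np.uint8(156), np.uint8(203))), (266, (np.uint8(109), np.uint8(177), np.uint8(225))), (302, (np.uint8(110), np.uint8(176), np.uint8(226))), (304, (np.uint8(98), np.uint8(143), np.uint8(175))), (306, (np.uint8(148), np.uint8(153), np.uint8(153))), (308, (np.uint8(181), np.uint8(185), np.uint8(189))), (310, (np.uint8(188), np.uint8(193), np.uint8(197)))]
(262, 247) [ 0.4389 -0.3165]
(306, 247) [ 0.4309 -0.3415]
(284, 247) [ 0.4349 -0.329 ]
(284, 220) [ 0.4512 -0.3341]
(284, 233) [ 0.4434 -0.3317]
foot [ 0.5098 -0.3001]
foot [ 0.4789 -0.3967]
foot [ 0.3834 -0.3682]
foot [ 0.4155 -0.2675]
```

Emit:
{"op": "move_arm", "data": {"rows": [[0, 0.36, 1, 0, 0, 0, 1], [0, 0, 2.5, 0, 0, 0, 1], [0, 0, 2.5, 0, 0, 0, 1], [0, 0, 2.5, 0, 0, 0, 1], [0, 0, 2, 0, 0, 0, 1], [0, 0, 1, 0, 0, 0, 1], [0, 0, 0, 0, 0, 0, 1], [0, 0, 0, 0, 0, 0, 1]]}}

```text
time: 2.48
tool_pos: [0.4478, -0.3338, 0.1052]
tool_rot: [-0.0, 0.988, -0.157, -0.0]
contact_force: [0.3, -1.1, 0.8]
gripper_width: 1.005
grasp_force: 0.0
```

Emit:
{"op": "move_arm", "data": {"rows": [[0, 0, 0, 0, 0, 0, -1], [0, 0, 0, 0, 0, 0, -1], [0, 0, 0, 0, 0, 0, -1], [0, 0, 0, 0, 0, 0, -1], [0, 0, 0, 0, 0, 0, -1], [0, 0, 0, 0, 0, 0, -1], [0, 0, 0, 0, 0, 0, -1], [0, 0, 0, 0, 0, 0, -1], [0, 0, 0, 0, 0, 0, -1], [0, 0, 0, 0, 0, 0, -1]]}}

```text
time: 3.32
tool_pos: [0.4484, -0.3339, 0.1064]
tool_rot: [0.0, 0.988, -0.157, 0.001]
contact_force: [0.0, 1.1, 5.8]
gripper_width: 0.297
grasp_force: 61.2
```

Emit:
{"op": "move_arm", "data": {"rows": [[0, 0, -0.5, 0, 0, 0, -1], [0, 0, -1, 0, 0, 0, -1], [0, 0, -2, 0, 0, 0, -1], [0, 0, -2.5, 0, 0, 0, -1], [0, 0, -2.5, 0, 0, 0, -1], [0, 0, -1.5, 0, 0, 0, -1], [0, 0, -1, 0, 0, 0, -1], [0, 0, 0, 0, 0, 0, -1], [0, 0, 0, 0, 0, 0, -1], [0, 0, 0, 0, 0, 0, -1]]}}

```text
time: 4.15
tool_pos: [0.4471, -0.3331, 0.2135]
tool_rot: [-0.001, 0.988, -0.157, -0.001]
contact_force: [-0.8, 0.2, -3.4]
gripper_width: 0.298
grasp_force: 60.4
```

Emit:
{"op": "move_arm", "data": {"rows": [[0.35, -1.27, 0, 0, 0, 0, -1], [0.7, -2.5, 0, 0, 0, 0, -1], [0.7, -2.5, 0, 0, 0, 0, -1], [0.7, -2.5, 0, 0, 0, 0, -1], [0.7, -2.5, 0, 0, 0, 0, -1], [0.7, -2.5, 0, 0, 0, 0, -1], [0.7, -2.5, 0, 0, 0, 0, -1], [0.7, -2.5, 0, 0, 0, 0, -1], [0.7, -2.5, 0, 0, 0, 0, -1], [0.7, -2.5, 0, 0, 0, 0, -1], [0.7, -2.5, 0, 0, 0, 0, -1], [0.7, -2.5, 0, 0, 0, 0, -1], [0.35, -1.5, 0, 0, 0, 0, -1], [0, 0, 0, 0, 0, -6, -1], [0, 0, 0, 0, 0, -6.1, -1], [0, 0, 0, 0, 0, -6.1, -1], [0, 0, 0, 0, 0, -6, -1], [0, 0, 0, 0, 0, 0, -1], [0, 0, 0, 0, 0, 0, -1]]}}

```text
time: 5.73
tool_pos: [0.621, -0.0717, 0.2144]
tool_rot: [-0.0, 0.999, 0.052, -0.001]
contact_force: [0.3, 0.5, -3.8]
gripper_width: 0.291
grasp_force: 60.4
```

Run:
```python
from h import *
import pickle
w=grab('side'); v=grab('wrist')
pickle.dump((w,v),open('w2.pkl','wb'))
st=manip.state(); print(st['tool_pos'],st['tool_rot'],st['contact_force'],st['ft_torque'])
print(proj(w,[.6213,-.0721,.12]),proj(v,[.6213,-.0721,.12]),proj(v,[.623,-.087,.058]),proj(v,[.5957,.1517,.058]))
c=np.zeros((420,800,3),np.uint8); c[:,:560]=v['img']; c[:420,560:]=cv2.resize(w['img'][140:245,240:300],(240,420),interpolation=cv2.INTER_CUBIC)
cv2.imwrite('pics/w2.png',c)
```

```text
[ 0.62120802 -0.07183514  0.21492019] [-1.50837176e-04  9.98607629e-01  5.27497479e-02 -4.95286280e-04] [ 0.88635262  0.13625654 -3.2266673 ] [-0.0425562   0.01687268 -0.02048516]
[292.47289781 195.57906641] [278.18549939 218.23128242] [297.87691852 191.83388684] [-13.12170732 193.76002958]
```

View pics/w2.png

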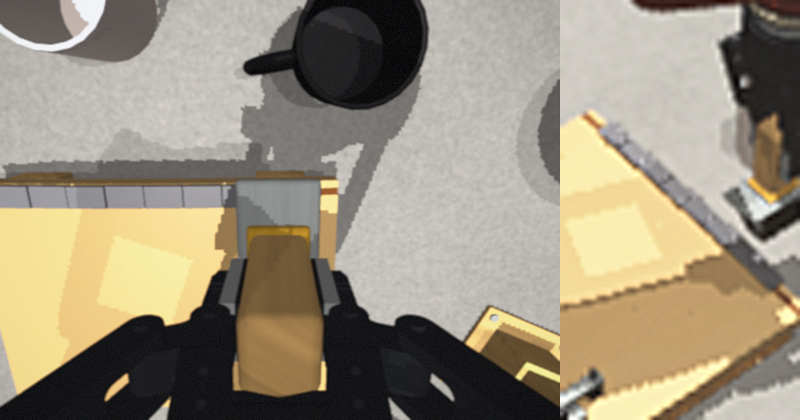

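Run:
```python
from h import *
import pickle
from scipy.signal import find_peaks
w,v=pickle.load(open('w2.pkl','rb'))
g=v['img'][188:205,:235].mean(axis=(0,2))
p,_=find_peaks(-g,prominence=8); print(p)
print([ray(v,u,196,.058)[:2].round(4).tolist() for u in p])
for u in (10,110,210): 
  c=v['img'][176:216,u].astype(int); print(u,[(176+i,int(x.sum())) for i,x in enumerate(c)][::1])
cv2.imwrite('pics/w3.png',cv2.resize(v['img'][170:215,0:240],None,fx=3.3,fy=3.3,interpolation=cv2.INTER_CUBIC))
```

```text
[ 28  66 105 143 182 222]
[[0.5973, 0.1203], [0.6004, 0.091], [0.6037, 0.061], [0.6068, 0.0317], [0.6101, 0.0017], [0.6134, -0.029]]
10 [(176, 278), (177, 258), (178, 236), (179, 224), (180, 232), (181, 224), (182, 268), (183, 331), (184, 310), (185, 252), (186, 334), (187, 430), (188, 467), (189, 471), (190, 471), (191, 465), (192, 466), (193, 468), (194, 469), (195, 464), (196, 472), (197, 464), (198, 464), (199, 469), (200, 467), (201, 463), (202, 463), (203, 465), (204, 469), (205, 465), (206, 472), (207, 502), (208, 574), (209, 608), (210, 620), (211, 617), (212, 618), (213, 621), (214, 623), (215, 618)]
110 [(176, 287), (177, 277), (178, 276), (179, 250), (180, 231), (181, 237), (182, 265), (183, 319), (184, 316), (185, 264), (186, 337), (187, 423), (188, 453), (189, 443), (190, 450), (191, 446), (192, 443), (193, 447), (194, 450), (195, 447), (196, 442), (197, 443), (198, 442), (199, 445), (200, 448), (201, 448), (202, 450), (203, 448), (204, 444), (205, 452), (206, 452), (207, 459), (208, 523), (209, 584), (210, 602), (211, 602), (212, 597), (213, 601), (214, 598), (215, 598)]
210 [(176, 305), (177, 301), (178, 266), (179, 242), (180, 237), (181, 234), (182, 269), (183, 306), (184, 277), (185, 272), (186, 401), (187, 482), (188, 504), (189, 499), (190, 491), (191, 499), (192, 498), (193, 490), (194, 494), (195, 493), (196, 491), (197, 490), (198, 492), (199, 489), (200, 493), (201, 490), (202, 489), (203, 495), (204, 488), (205, 480), (206, 483), (207, 542), (208, 628), (209, 636), (210, 640), (211, 638), (212, 639), (213, 632), (214, 639), (215, 637)]
```

View pics/w3.png

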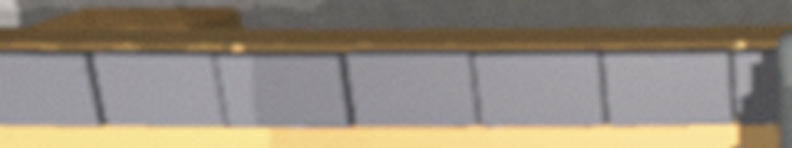

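Emit:
{"op": "move_arm", "data": {"rows": [[-0.32, 0.2, 1, 0, 0, 0, -1], [0, 0, 1.5, 0, 0, 0, -1], [0, 0, 1.3, 0, 0, 0, -1], [0, 0, 0.8, 0, 0, 0, -1], [0, 0, 0.4, 0, 0, 0, -1], [0, 0, 0.1, 0, 0, 0, -1], [0, 0, 0.05, 0, 0, 0, -1], [0, 0, 0.05, 0, 0, 0, -1], [0, 0, 0, 0, 0, 0, -1]]}}

```text
time: 6.58
tool_pos: [0.6191, -0.0744, 0.1644]
tool_rot: [0.0, 0.999, 0.054, 0.001]
contact_force: [0.0, -0.4, -3.7]
gripper_width: 0.301
grasp_force: 60.5
```

Emit:
{"op": "move_arm", "data": {"rows": [[0, 0, 0.06, 0, 0, 0, -1], [0, 0, 0.06, 0, 0, 0, -1], [0, 0, 0.06, 0, 0, 0, -1], [0, 0, 0.06, 0, 0, 0, -1], [0, 0, 0.06, 0, 0, 0, -1]]}}

```text
time: 7.0
tool_pos: [0.6185, -0.0743, 0.1605]
tool_rot: [0.0, 0.999, 0.054, 0.0]
contact_force: [0.7, -0.7, -4.4]
gripper_width: 0.296
grasp_force: 60.5
```

Emit:
{"op": "move_arm", "data": {"rows": [[0, 0, 0.06, 0, 0, 0, -1], [0, 0, 0.06, 0, 0, 0, -1], [0, 0, 0.06, 0, 0, 0, -1], [0, 0, 0.06, 0, 0, 0, -1], [0, 0, 0.06, 0, 0, 0, -1]]}}

```text
time: 7.42
tool_pos: [0.6185, -0.0743, 0.1574]
tool_rot: [-0.0, 0.999, 0.054, -0.0]
contact_force: [-0.1, 0.2, -3.6]
gripper_width: 0.296
grasp_force: 60.5
```

Emit:
{"op": "move_arm", "data": {"rows": [[0, 0, 0.06, 0, 0, 0, -1], [0, 0, 0.06, 0, 0, 0, -1], [0, 0, 0.06, 0, 0, 0, -1], [0, 0, 0.06, 0, 0, 0, -1], [0, 0, 0.06, 0, 0, 0, -1]]}}

```text
time: 7.83
tool_pos: [0.6185, -0.0743, 0.1544]
tool_rot: [-0.0, 0.999, 0.054, 0.0]
contact_force: [-0.2, -0.0, -3.0]
gripper_width: 0.296
grasp_force: 60.5
```

Emit:
{"op": "move_arm", "data": {"rows": [[0, 0, 0.06, 0, 0, 0, -1], [0, 0, 0.06, 0, 0, 0, -1], [0, 0, 0.06, 0, 0, 0, -1], [0, 0, 0.06, 0, 0, 0, -1], [0, 0, 0.06, 0, 0, 0, -1]]}}

```text
time: 8.25
tool_pos: [0.6188, -0.0746, 0.1527]
tool_rot: [0.0, 0.999, 0.054, 0.0]
contact_force: [-2.7, -0.9, 3.9]
gripper_width: 0.294
grasp_force: 61.2
```

Emit:
{"op": "move_arm", "data": {"rows": [[0, 0, 0.06, 0, 0, 0, -1], [0, 0, 0.06, 0, 0, 0, -1], [0, 0, 0.06, 0, 0, 0, -1], [0, 0, 0.06, 0, 0, 0, -1], [0, 0, 0.06, 0, 0, 0, -1]]}}

```text
time: 8.67
tool_pos: [0.6189, -0.0748, 0.1503]
tool_rot: [0.001, 0.999, 0.054, 0.0]
contact_force: [-3.7, -0.9, 5.4]
gripper_width: 0.298
grasp_force: 61.4
```

Emit:
{"op": "move_arm", "data": {"rows": [[0, 0, 0.05, 0, 0, 0, -1], [0, 0, 0.05, 0, 0, 0, -1], [0, 0, 0.05, 0, 0, 0, -1]]}}

```text
time: 8.92
tool_pos: [0.6189, -0.0748, 0.1488]
tool_rot: [0.001, 0.999, 0.054, 0.0]
contact_force: [-4.2, 0.1, 5.5]
gripper_width: 0.297
grasp_force: 61.4
```

Emit:
{"op": "move_arm", "data": {"rows": [[0, 0, 0.05, 0, 0, 0, -1], [0, 0, 0.05, 0, 0, 0, -1], [0, 0, 0.05, 0, 0, 0, -1]]}}

```text
time: 9.17
tool_pos: [0.619, -0.0749, 0.1478]
tool_rot: [0.001, 0.999, 0.054, 0.0]
contact_force: [-4.5, -0.5, 9.5]
gripper_width: 0.294
grasp_force: 61.8
```

Emit:
{"op": "move_arm", "data": {"rows": [[0, 0, 0.04, 0, 0, 0, -1], [0, 0, 0.04, 0, 0, 0, -1], [0, 0, 0, 0, 0, 0, -1]]}}

```text
time: 9.42
tool_pos: [0.6191, -0.0751, 0.1477]
tool_rot: [0.001, 0.999, 0.054, 0.001]
contact_force: [-4.9, -0.9, 9.2]
gripper_width: 0.295
grasp_force: 62.1
```

Emit:
{"op": "move_arm", "data": {"rows": [[0, 0, 0.04, 0, 0, 0, -1], [0, 0, 0.04, 0, 0, 0, -1], [0, 0, 0, 0, 0, 0, -1]]}}

```text
time: 9.67
tool_pos: [0.6193, -0.0753, 0.1476]
tool_rot: [0.001, 0.999, 0.054, 0.001]
contact_force: [-6.3, -0.3, 12.0]
gripper_width: 0.296
grasp_force: 62.5
```

Emit:
{"op": "move_arm", "data": {"rows": [[-0.02, 0.1, 0.01, 0, 0, 0, -1], [-0.02, 0.12, 0.01, 0, 0, 0, -1], [-0.02, 0.13, 0, 0, 0, 0, -1], [-0.02, 0.13, 0, 0, 0, 0, -1], [-0.02, 0.13, 0, 0, 0, 0, -1], [0, 0.13, 0, 0, 0, 0, -1], [0, 0.13, 0, 0, 0, 0, -1], [0, 0.13, 0, 0, 0, 0, -1]]}}

```text
time: 10.33
tool_pos: [0.6198, -0.0852, 0.1469]
tool_rot: [0.001, 0.999, 0.054, 0.002]
contact_force: [-4.1, -0.9, 8.7]
gripper_width: 0.294
grasp_force: 62.1
```

Emit:
{"op": "move_arm", "data": {"rows": [[0, -0.1, 0.006, 0, 0, 0, -1], [0, -0.12, 0.006, 0, 0, 0, -1], [0, -0.13, 0.006, 0, 0, 0, -1], [0, -0.13, 0.006, 0, 0, 0, -1], [0, -0.13, 0.006, 0, 0, 0, -1], [0, -0.13, 0.006, 0, 0, 0, -1], [0, -0.13, 0.006, 0, 0, 0, -1], [0, -0.13, 0.006, 0, 0, 0, -1]]}}

```text
time: 11.0
tool_pos: [0.619, -0.0758, 0.1475]
tool_rot: [0.002, 0.999, 0.054, 0.002]
contact_force: [-5.6, -2.4, 12.7]
gripper_width: 0.296
grasp_force: 62.5
```

Emit:
{"op": "move_arm", "data": {"rows": [[-0.01, -0.125, -0.005, 0, 0, 0, -1], [-0.01, -0.125, -0.005, 0, 0, 0, -1], [-0.01, -0.125, -0.005, 0, 0, 0, -1], [-0.01, -0.125, -0.005, 0, 0, 0, -1], [-0.01, -0.125, -0.005, 0, 0, 0, -1], [-0.01, -0.125, -0.005, 0, 0, 0, -1], [-0.01, -0.125, -0.005, 0, 0, 0, -1], [-0.01, -0.125, -0.005, 0, 0, 0, -1]]}}

```text
time: 11.67
tool_pos: [0.6181, -0.069, 0.1482]
tool_rot: [0.006, 0.999, 0.054, 0.003]
contact_force: [-2.1, -11.3, 9.5]
gripper_width: 0.296
grasp_force: 62.1
```

Emit:
{"op": "move_arm", "data": {"rows": [[-0.005, -0.08, 0.005, 0, 0, 0, -1], [0, -0.08, 0.005, 0, 0, 0, -1], [0, -0.08, 0.005, 0, 0, 0, -1], [0, -0.08, 0.005, 0, 0, 0, -1], [0, -0.08, 0, 0, 0, 0, -1], [0, -0.08, 0, 0, 0, 0, -1]]}}

```text
time: 12.17
tool_pos: [0.6175, -0.0626, 0.1486]
tool_rot: [0.003, 0.999, 0.054, 0.003]
contact_force: [-4.3, -4.6, 13.3]
gripper_width: 0.3
grasp_force: 62.6
```

Emit:
{"op": "move_arm", "data": {"rows": [[0, -0.1, -0.004, 0, 0, 0, -1], [0, -0.1, -0.004, 0, 0, 0, -1], [0, -0.1, -0.004, 0, 0, 0, -1], [0, -0.1, -0.004, 0, 0, 0, -1], [0, -0.1, -0.004, 0, 0, 0, -1], [0, -0.1, -0.004, 0, 0, 0, -1], [0, -0.1, -0.004, 0, 0, 0, -1], [0, -0.1, -0.004, 0, 0, 0, -1], [0, -0.1, -0.004, 0, 0, 0, -1], [0, -0.1, -0.004, 0, 0, 0, -1]]}}

```text
time: 13.0
tool_pos: [0.6163, -0.0512, 0.1492]
tool_rot: [0.002, 0.999, 0.054, 0.003]
contact_force: [-4.3, -1.3, 15.2]
gripper_width: 0.298
grasp_force: 62.7
```

Emit:
{"op": "move_arm", "data": {"rows": [[0, -0.1, -0.005, 0, 0, 0, -1], [0, -0.1, -0.005, 0, 0, 0, -1], [0, -0.1, -0.005, 0, 0, 0, -1], [0, -0.1, -0.005, 0, 0, 0, -1], [0, -0.1, -0.005, 0, 0, 0, -1], [0, -0.1, -0.005, 0, 0, 0, -1], [0, -0.1, -0.005, 0, 0, 0, -1], [0, -0.1, -0.005, 0, 0, 0, -1], [0, -0.1, -0.005, 0, 0, 0, -1], [0, -0.1, -0.005, 0, 0, 0, -1]]}}

```text
time: 13.83
tool_pos: [0.6153, -0.0412, 0.1496]
tool_rot: [0.002, 0.999, 0.054, 0.003]
contact_force: [-4.7, -2.7, 14.4]
gripper_width: 0.296
grasp_force: 62.6
```

Emit:
{"op": "move_arm", "data": {"rows": [[0, -0.1, -0.003, 0, 0, 0, -1], [0, -0.1, -0.003, 0, 0, 0, -1], [0, -0.1, -0.003, 0, 0, 0, -1], [0, -0.1, -0.003, 0, 0, 0, -1], [0, -0.1, -0.003, 0, 0, 0, -1], [0, -0.1, -0.003, 0, 0, 0, -1], [0, -0.1, -0.003, 0, 0, 0, -1], [0, -0.1, -0.003, 0, 0, 0, -1], [0, -0.1, -0.003, 0, 0, 0, -1], [0, -0.1, -0.003, 0, 0, 0, -1]]}}

```text
time: 14.67
tool_pos: [0.6145, -0.0321, 0.1501]
tool_rot: [0.003, 0.999, 0.054, 0.003]
contact_force: [-4.3, -3.6, 14.0]
gripper_width: 0.296
grasp_force: 62.7
```

Steady at about 17.5 N; continuing.

Emit:
{"op": "move_arm", "data": {"rows": [[0, -0.1, -0.003, 0, 0, 0, -1], [0, -0.1, -0.003, 0, 0, 0, -1], [0, -0.1, -0.003, 0, 0, 0, -1], [0, -0.1, -0.003, 0, 0, 0, -1], [0, -0.1, -0.003, 0, 0, 0, -1], [0, -0.1, -0.003, 0, 0, 0, -1], [0, -0.1, -0.003, 0, 0, 0, -1], [0, -0.1, -0.003, 0, 0, 0, -1], [0, -0.1, -0.003, 0, 0, 0, -1], [0, -0.1, -0.003, 0, 0, 0, -1]]}}

```text
time: 15.5
tool_pos: [0.6134, -0.021, 0.1504]
tool_rot: [0.002, 0.999, 0.054, 0.003]
contact_force: [-3.9, -2.3, 14.8]
gripper_width: 0.295
grasp_force: 62.7
```

Emit:
{"op": "move_arm", "data": {"rows": [[0, -0.1, -0.002, 0, 0, 0, -1], [0, -0.1, -0.002, 0, 0, 0, -1], [0, -0.1, -0.002, 0, 0, 0, -1], [0, -0.1, -0.002, 0, 0, 0, -1], [0, -0.1, -0.002, 0, 0, 0, -1], [0, -0.1, -0.002, 0, 0, 0, -1], [0, -0.1, -0.002, 0, 0, 0, -1], [0, -0.1, -0.002, 0, 0, 0, -1], [0, -0.1, -0.002, 0, 0, 0, -1], [0, -0.1, -0.002, 0, 0, 0, -1], [0, -0.1, -0.002, 0, 0, 0, -1], [0, -0.1, -0.002, 0, 0, 0, -1]]}}

```text
time: 16.5
tool_pos: [0.6122, -0.0097, 0.1508]
tool_rot: [0.002, 0.999, 0.054, 0.003]
contact_force: [-4.0, -5.7, 15.0]
gripper_width: 0.302
grasp_force: 62.8
```

Emit:
{"op": "move_arm", "data": {"rows": [[0, -0.1, -0.001, 0, 0, 0, -1], [0, -0.1, -0.001, 0, 0, 0, -1], [0, -0.1, -0.001, 0, 0, 0, -1], [0, -0.1, -0.001, 0, 0, 0, -1], [0, -0.1, -0.001, 0, 0, 0, -1], [0, -0.1, -0.001, 0, 0, 0, -1], [0, -0.1, -0.001, 0, 0, 0, -1], [0, -0.1, -0.001, 0, 0, 0, -1], [0, -0.1, -0.001, 0, 0, 0, -1], [0, -0.1, -0.001, 0, 0, 0, -1]]}}

```text
time: 17.33
tool_pos: [0.6114, 0.0003, 0.1511]
tool_rot: [0.002, 0.999, 0.054, 0.004]
contact_force: [-3.4, -2.1, 15.1]
gripper_width: 0.297
grasp_force: 62.8
```

Emit:
{"op": "move_arm", "data": {"rows": [[0, -0.1, -0.001, 0, 0, 0, -1], [0, -0.1, -0.001, 0, 0, 0, -1], [0, -0.1, -0.001, 0, 0, 0, -1], [0, -0.1, -0.001, 0, 0, 0, -1], [0, -0.1, -0.001, 0, 0, 0, -1], [0, -0.1, -0.001, 0, 0, 0, -1], [0, -0.1, -0.001, 0, 0, 0, -1], [0, -0.1, -0.001, 0, 0, 0, -1], [0, -0.1, -0.001, 0, 0, 0, -1], [0, -0.1, -0.001, 0, 0, 0, -1]]}}

```text
time: 18.17
tool_pos: [0.6102, 0.0111, 0.1512]
tool_rot: [0.001, 0.999, 0.054, 0.004]
contact_force: [-4.0, -1.3, 16.5]
gripper_width: 0.295
grasp_force: 62.8
```

Emit:
{"op": "move_arm", "data": {"rows": [[0, -0.1, -0.004, 0, 0, 0, -1], [0, -0.1, -0.004, 0, 0, 0, -1], [0, -0.1, -0.003, 0, 0, 0, -1], [0, -0.1, -0.002, 0, 0, 0, -1], [0, -0.1, 0, 0, 0, 0, -1], [0, -0.1, 0, 0, 0, 0, -1], [0, -0.1, 0, 0, 0, 0, -1], [0, -0.1, 0, 0, 0, 0, -1], [0, -0.1, 0, 0, 0, 0, -1], [0, -0.1, 0, 0, 0, 0, -1]]}}

```text
time: 19.0
tool_pos: [0.6092, 0.0211, 0.1513]
tool_rot: [0.001, 0.999, 0.054, 0.004]
contact_force: [-4.0, -2.5, 16.3]
gripper_width: 0.297
grasp_force: 62.8
```

Emit:
{"op": "move_arm", "data": {"rows": [[0, -0.1, -0.004, 0, 0, 0, -1], [0, -0.1, -0.004, 0, 0, 0, -1], [0, -0.1, -0.002, 0, 0, 0, -1], [0, -0.1, 0, 0, 0, 0, -1], [0, -0.1, 0, 0, 0, 0, -1], [0, -0.1, 0, 0, 0, 0, -1], [0, -0.1, 0, 0, 0, 0, -1], [0, -0.1, 0, 0, 0, 0, -1], [0, -0.1, 0, 0, 0, 0, -1], [0, -0.1, 0, 0, 0, 0, -1], [0, -0.1, 0, 0, 0, 0, -1], [0, -0.1, 0, 0, 0, 0, -1]]}}

```text
time: 20.0
tool_pos: [0.608, 0.0332, 0.1514]
tool_rot: [0.001, 0.999, 0.054, 0.004]
contact_force: [-3.8, -1.2, 15.0]
gripper_width: 0.298
grasp_force: 62.7
```

Emit:
{"op": "move_arm", "data": {"rows": [[0, -0.1, 0, 0, 0, 0, -1], [0, -0.1, 0, 0, 0, 0, -1], [0, -0.1, 0, 0, 0, 0, -1], [0, -0.1, 0, 0, 0, 0, -1], [0, -0.1, 0, 0, 0, 0, -1], [0, -0.1, 0, 0, 0, 0, -1], [0, -0.1, 0, 0, 0, 0, -1], [0, -0.1, 0, 0, 0, 0, -1], [0, -0.1, 0, 0, 0, 0, -1], [0, -0.1, 0, 0, 0, 0, -1], [0, -0.1, 0, 0, 0, 0, -1], [0, -0.1, 0, 0, 0, 0, -1]]}}

```text
time: 21.0
tool_pos: [0.6067, 0.0454, 0.1513]
tool_rot: [0.001, 0.999, 0.054, 0.004]
contact_force: [-3.0, -0.7, 15.6]
gripper_width: 0.297
grasp_force: 62.7
```

Emit:
{"op": "move_arm", "data": {"rows": [[0, -0.1, 0.001, 0, 0, 0, -1], [0, -0.1, 0.001, 0, 0, 0, -1], [0, -0.1, 0.001, 0, 0, 0, -1], [0, -0.1, 0.001, 0, 0, 0, -1], [0, -0.1, 0.001, 0, 0, 0, -1], [0, -0.1, 0.001, 0, 0, 0, -1], [0, -0.1, 0.001, 0, 0, 0, -1], [0, -0.1, 0.001, 0, 0, 0, -1], [0, -0.1, 0.001, 0, 0, 0, -1], [0, -0.1, 0.001, 0, 0, 0, -1], [0, -0.1, 0.001, 0, 0, 0, -1], [0, -0.1, 0.001, 0, 0, 0, -1]]}}

```text
time: 22.0
tool_pos: [0.6058, 0.0548, 0.1513]
tool_rot: [0.003, 0.999, 0.054, 0.004]
contact_force: [-3.3, -5.9, 14.9]
gripper_width: 0.296
grasp_force: 62.8
```

Emit:
{"op": "move_arm", "data": {"rows": [[0, -0.1, 0.001, 0, 0, 0, -1], [0, -0.1, 0.001, 0, 0, 0, -1], [0, -0.1, 0.001, 0, 0, 0, -1], [0, -0.1, 0.001, 0, 0, 0, -1], [0, -0.1, 0.001, 0, 0, 0, -1], [0, -0.1, 0.001, 0, 0, 0, -1], [0, -0.1, 0.001, 0, 0, 0, -1], [0, -0.1, 0.001, 0, 0, 0, -1], [0, -0.1, 0.001, 0, 0, 0, -1], [0, -0.1, 0.001, 0, 0, 0, -1]]}}

```text
time: 22.83
tool_pos: [0.6044, 0.0675, 0.151]
tool_rot: [0.0, 0.999, 0.054, 0.004]
contact_force: [-3.3, -0.4, 13.7]
gripper_width: 0.296
grasp_force: 62.6
```

Emit:
{"op": "move_arm", "data": {"rows": [[0, -0.1, 0.004, 0, 0, 0, -1], [0, -0.1, 0.004, 0, 0, 0, -1], [0, -0.1, 0.004, 0, 0, 0, -1], [0, -0.1, 0.004, 0, 0, 0, -1], [0, -0.1, 0.004, 0, 0, 0, -1], [0, -0.1, 0.004, 0, 0, 0, -1], [0, -0.1, 0.004, 0, 0, 0, -1], [0, -0.1, 0.004, 0, 0, 0, -1], [0, -0.1, 0.004, 0, 0, 0, -1], [0, -0.1, 0.004, 0, 0, 0, -1], [0, -0.1, 0.004, 0, 0, 0, -1], [0, -0.1, 0.004, 0, 0, 0, -1]]}}

```text
time: 23.83
tool_pos: [0.6031, 0.0796, 0.1506]
tool_rot: [0.0, 0.999, 0.054, 0.004]
contact_force: [-3.2, -0.3, 15.2]
gripper_width: 0.292
grasp_force: 62.7
```

Emit:
{"op": "move_arm", "data": {"rows": [[0, -0.1, 0.003, 0, 0, 0, -1], [0, -0.1, 0.003, 0, 0, 0, -1], [0, -0.1, 0.003, 0, 0, 0, -1], [0, -0.1, 0.003, 0, 0, 0, -1], [0, -0.1, 0.003, 0, 0, 0, -1], [0, -0.1, 0.003, 0, 0, 0, -1], [0, -0.1, 0.003, 0, 0, 0, -1], [0, -0.1, 0.003, 0, 0, 0, -1], [0, -0.1, 0.003, 0, 0, 0, -1], [0, -0.1, 0.003, 0, 0, 0, -1]]}}

```text
time: 24.67
tool_pos: [0.6022, 0.0885, 0.1504]
tool_rot: [0.001, 0.999, 0.054, 0.004]
contact_force: [-2.2, -2.5, 15.3]
gripper_width: 0.299
grasp_force: 62.7
```

Emit:
{"op": "move_arm", "data": {"rows": [[0, -0.1, 0.003, 0, 0, 0, -1], [0, -0.1, 0.003, 0, 0, 0, -1], [0, -0.1, 0.003, 0, 0, 0, -1], [0, -0.1, 0.003, 0, 0, 0, -1], [0, -0.1, 0.003, 0, 0, 0, -1], [0, -0.1, 0.003, 0, 0, 0, -1], [0, -0.1, 0.003, 0, 0, 0, -1], [0, -0.1, 0.003, 0, 0, 0, -1], [0, -0.1, 0.003, 0, 0, 0, -1], [0, -0.1, 0.003, 0, 0, 0, -1]]}}

```text
time: 25.5
tool_pos: [0.601, 0.0997, 0.1499]
tool_rot: [-0.0, 0.999, 0.054, 0.004]
contact_force: [-2.4, -0.3, 14.2]
gripper_width: 0.301
grasp_force: 62.6
```

Emit:
{"op": "move_arm", "data": {"rows": [[0, -0.1, 0.005, 0, 0, 0, -1], [0, -0.1, 0.005, 0, 0, 0, -1], [0, -0.1, 0.005, 0, 0, 0, -1], [0, -0.1, 0.005, 0, 0, 0, -1], [0, -0.1, 0.005, 0, 0, 0, -1], [0, -0.1, 0.005, 0, 0, 0, -1], [0, -0.1, 0.005, 0, 0, 0, -1], [0, -0.1, 0.005, 0, 0, 0, -1], [0, -0.1, 0.005, 0, 0, 0, -1], [0, -0.1, 0.005, 0, 0, 0, -1]]}}

```text
time: 26.33
tool_pos: [0.6, 0.1096, 0.1494]
tool_rot: [-0.0, 0.999, 0.054, 0.004]
contact_force: [-2.1, -2.1, 14.0]
gripper_width: 0.298
grasp_force: 62.6
```

Emit:
{"op": "move_arm", "data": {"rows": [[0, -0.1, 0.005, 0, 0, 0, -1], [0, -0.1, 0.005, 0, 0, 0, -1], [0, -0.1, 0.005, 0, 0, 0, -1], [0, -0.1, 0.005, 0, 0, 0, -1], [0, -0.1, 0.005, 0, 0, 0, -1], [0, -0.1, 0.005, 0, 0, 0, -1], [0, -0.1, 0.005, 0, 0, 0, -1], [0, -0.1, 0.005, 0, 0, 0, -1], [0, -0.1, 0.005, 0, 0, 0, -1], [0, -0.1, 0.005, 0, 0, 0, -1]]}}

```text
time: 27.17
tool_pos: [0.5991, 0.1184, 0.149]
tool_rot: [0.001, 0.999, 0.054, 0.004]
contact_force: [-1.7, -2.9, 14.5]
gripper_width: 0.294
grasp_force: 62.6
```

Emit:
{"op": "move_arm", "data": {"rows": [[0, -0.1, 0.006, 0, 0, 0, -1], [0, -0.1, 0.006, 0, 0, 0, -1], [0, -0.1, 0.006, 0, 0, 0, -1], [0, -0.1, 0.006, 0, 0, 0, -1], [0, -0.1, 0.006, 0, 0, 0, -1], [0, -0.1, 0.006, 0, 0, 0, -1], [0, -0.1, 0.006, 0, 0, 0, -1], [0, -0.1, 0.006, 0, 0, 0, -1], [0, -0.1, 0.006, 0, 0, 0, -1], [0, -0.1, 0.006, 0, 0, 0, -1]]}}

```text
time: 28.0
tool_pos: [0.5978, 0.1299, 0.1482]
tool_rot: [-0.001, 0.999, 0.054, 0.004]
contact_force: [-2.8, 1.3, 13.7]
gripper_width: 0.296
grasp_force: 62.5
```

Emit:
{"op": "move_arm", "data": {"rows": [[0, -0.1, 0.008, 0, 0, 0, -1], [0, -0.1, 0.008, 0, 0, 0, -1], [0, -0.1, 0.008, 0, 0, 0, -1], [0, -0.1, 0.008, 0, 0, 0, -1], [0, -0.1, 0.008, 0, 0, 0, -1], [0, -0.1, 0.008, 0, 0, 0, -1], [0, -0.1, 0.008, 0, 0, 0, -1], [0, -0.1, 0.008, 0, 0, 0, -1], [0, -0.1, 0.008, 0, 0, 0, -1], [0, -0.1, 0.008, 0, 0, 0, -1]]}}

```text
time: 28.83
tool_pos: [0.5967, 0.1399, 0.1475]
tool_rot: [-0.001, 0.999, 0.054, 0.004]
contact_force: [-1.8, -0.4, 13.9]
gripper_width: 0.3
grasp_force: 62.5
```

Emit:
{"op": "move_arm", "data": {"rows": [[0, -0.1, 0.008, 0, 0, 0, -1], [0, -0.1, 0.008, 0, 0, 0, -1], [0, -0.1, 0.008, 0, 0, 0, -1], [0, -0.1, 0.008, 0, 0, 0, -1], [0, -0.1, 0.008, 0, 0, 0, -1], [0, 0, -0.2, 0, 0, 0, -1], [0, 0, -0.3, 0, 0, 0, -1], [0, 0, -0.5, 0, 0, 0, -1], [0, 0, -1, 0, 0, 0, -1], [0, 0, -1.5, 0, 0, 0, -1], [0, 0, -1.5, 0, 0, 0, -1], [0, 0, -1.5, 0, 0, 0, -1], [0, 0, -0.8, 0, 0, 0, -1], [0, 0, 0, 0, 0, 0, -1], [0, 0, 0, 0, 0, 0, -1]]}}

```text
time: 30.08
tool_pos: [0.593, 0.144, 0.2145]
tool_rot: [-0.0, 0.999, 0.054, 0.0]
contact_force: [0.1, 0.8, -3.4]
gripper_width: 0.293
grasp_force: 60.5
```

Run:
```python
from h import *
import pickle
v=grab('wrist'); s=grab('scene'); pickle.dump((v,s),open('w4.pkl','wb'))
_,v0=pickle.load(open('w2.pkl','rb'))
st=manip.state(); print(st['tool_pos'],st['tool_rot'],st['contact_force'])
a,b=[cv2.cvtColor(f['img'],cv2.COLOR_BGR2GRAY).astype(np.float32) for f in (v0,v)]
# handle+plate window shift between the two pictures
for r in ((228,395,236,325),(228,270,240,320),(340,395,236,325)):
    y0,y1,x0,x1=r; m=cv2.matchTemplate(b[y0-15:y1+15 if y1<400 else 420,x0-15:x1+15],a[y0:y1-15,x0:x1],cv2.TM_CCOEFF_NORMED)
    _,q,_,l=cv2.minMaxLoc(m); print(r,q,l[0]-15,l[1]-15)
c=np.zeros((420,800,3),np.uint8); c[:,:560]=v['img']; c[:,560:]=cv2.resize(s['img'][205:265,250:350],(240,144)).repeat(3,0)[:420] if 0 else 0
e=cv2.resize(s['img'][210:262,255:345],(240,139),interpolation=cv2.INTER_CUBIC); c[:139,560:]=e
cv2.imwrite('pics/w4.png',c)
```

```text
[0.59229221 0.14392765 0.21290618] [ 5.15344235e-05  9.98552702e-01  5.37668632e-02 -1.27375551e-03] [-0.464573   -0.50723031 -3.53522321]
(228, 395, 236, 325) 0.9506092071533203 0 0
(228, 270, 240, 320) 0.9819941520690918 0 0
(340, 395, 236, 325) 0.8232259154319763 0 1
```

View pics/w4.png

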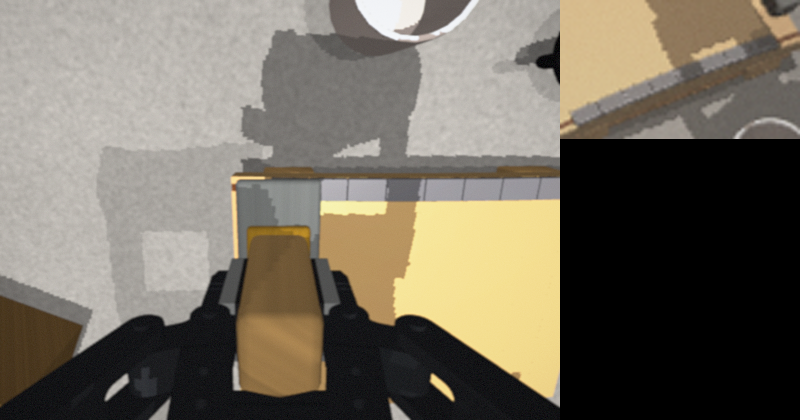

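Wrist view: the strip lies evenly along rows 178 to 200, and the roller hasn't moved in the grip (template shift of 0 to 1 px). The z profile was a smooth arc at about 17–20 N. Returning to the stand.

Emit:
{"op": "move_arm", "data": {"rows": [[-0.61, 1.43, 0, 0, 0, 0, -1], [-1.22, 2.87, 0, 0, 0, 0, -1], [-1.22, 2.87, 0, 0, 0, 0, -1], [-1.22, 2.87, 0, 0, 0, 0, -1], [-1.22, 2.87, 0, 0, 0, 0, -1], [-1.22, 2.87, 0, 0, 0, 0, -1], [-1.22, 2.87, 0, 0, 0, 0, -1], [-1.22, 2.87, 0, 0, 0, 0, -1], [-1.22, 2.87, 0, 0, 0, 0, -1], [-1.22, 2.87, 0, 0, 0, 0, -1], [-1.22, 2.87, 0, 0, 0, 0, -1], [-1.22, 2.87, 0, 0, 0, 0, -1], [-1.22, 2.87, 0, 0, 0, 0, -1], [-1.22, 2.87, 0, 0, 0, 0, -1], [-1.22, 2.87, 0, 0, 0, 0, -1], [-1.22, 2.87, 0, 0, 0, 0, -1], [-0.61, 1.47, 0, 0, 0, 0, -1], [0, 0, 0, 0, 0, 0, -1]]}}

```text
time: 31.68
tool_pos: [0.4461, -0.3368, 0.2134]
tool_rot: [0.0, 0.999, 0.052, -0.001]
contact_force: [0.1, 1.5, -3.6]
gripper_width: 0.293
grasp_force: 60.4
```

Emit:
{"op": "move_arm", "data": {"rows": [[0, 0, 0, 0, 0, 6, -1], [0, 0, 0, 0, 0, 6.1, -1], [0, 0, 0, 0, 0, 6.1, -1], [0, 0, 0, 0, 0, 6, -1], [0, 0, 0, 0, 0, 0, -1], [0, 0, 0, 0, 0, 0, -1], [0, 0, 0, 0, 0, 0, -1], [0, 0, 0, 0, 0, 0, -1]]}}

```text
time: 32.35
tool_pos: [0.4482, -0.3335, 0.2142]
tool_rot: [-0.0, 0.988, -0.156, -0.0]
contact_force: [-0.7, -0.5, -4.5]
gripper_width: 0.3
grasp_force: 60.5
```

Run:
```python
from h import *
for i in range(3):
    manip.grab_frame('wrist'); st=manip.state(); print(st['time'],st['tool_pos'].round(4),st['tool_rot'].round(4))
p=st['tool_pos']; q=st['tool_rot']; a=2*np.arctan2(q[2],q[1]); d=np.array([.4478,-.3338])-p[:2]
print(np.degrees(a),'tool cm',100*(d@[np.cos(a),np.sin(a)]),100*(d@[np.sin(a),-np.cos(a)]))
```

```text
32.4 [ 0.4483 -0.3336  0.2143] [-1.000e-04  9.877e-01 -1.561e-01 -1.000e-04]
32.45 [ 0.4483 -0.3336  0.2144] [-0.000e+00  9.877e-01 -1.562e-01 -1.000e-04]
32.5 [ 0.4484 -0.3337  0.2145] [-0.      0.9877 -0.1563 -0.    ]
-17.98853303426643 tool cm -0.04961030064630221 0.028005028377151492
```

Emit:
{"op": "move_arm", "data": {"rows": [[0, 0, 1, 0, 0, 0, -1], [0, 0, 2, 0, 0, 0, -1], [0, 0, 2, 0, 0, 0, -1], [0, 0, 1.5, 0, 0, 0, -1], [0, 0, 1, 0, 0, 0, -1], [0, 0, 0.8, 0, 0, 0, -1], [0, 0, 0.6, 0, 0, 0, -1], [0, 0, 0.4, 0, 0, 0, -1], [0, 0, 0.4, 0, 0, 0, -1], [0, 0, 0.3, 0, 0, 0, -1], [0, 0, 0.2, 0, 0, 0, -1], [0, 0, 0, 0, 0, 0, -1]]}}

```text
time: 33.5
tool_pos: [0.4484, -0.3338, 0.1124]
tool_rot: [-0.0, 0.988, -0.157, -0.0]
contact_force: [-1.1, 1.4, -3.5]
gripper_width: 0.294
grasp_force: 60.5
```

Emit:
{"op": "move_arm", "data": {"rows": [[0, 0, 0.1, 0, 0, 0, -1], [0, 0, 0.1, 0, 0, 0, -1], [0, 0, 0.1, 0, 0, 0, -1], [0, 0, 0.1, 0, 0, 0, -1], [0, 0, 0, 0, 0, 0, -1]]}}

```text
time: 33.92
tool_pos: [0.4483, -0.3337, 0.1083]
tool_rot: [-0.0, 0.988, -0.157, -0.0]
contact_force: [-0.7, -0.4, -3.1]
gripper_width: 0.298
grasp_force: 60.5
```

Emit:
{"op": "move_arm", "data": {"rows": [[0, 0, 0.08, 0, 0, 0, -1], [0, 0, 0.08, 0, 0, 0, -1], [0, 0, 0.08, 0, 0, 0, -1], [0, 0, 0, 0, 0, 0, -1]]}}

```text
time: 34.25
tool_pos: [0.4485, -0.3339, 0.1065]
tool_rot: [0.0, 0.988, -0.157, 0.0]
contact_force: [-0.5, 0.1, -2.0]
gripper_width: 0.301
grasp_force: 60.8
```

Emit:
{"op": "move_arm", "data": {"rows": [[0, 0, 0.05, 0, 0, 0, -1], [0, 0, 0, 0, 0, 0, -1]]}}

```text
time: 34.42
tool_pos: [0.4486, -0.3339, 0.1064]
tool_rot: [0.0, 0.988, -0.157, 0.0]
contact_force: [-2.2, 2.0, 2.4]
gripper_width: 0.293
grasp_force: 61.4
```

Emit:
{"op": "move_arm", "data": {"rows": [[0, 0, 0, 0, 0, 0, -0.2], [0, 0, 0, 0, 0, 0, 0.2], [0, 0, 0, 0, 0, 0, 0.6], [0, 0, 0, 0, 0, 0, 1], [0, 0, 0, 0, 0, 0, 1], [0, 0, 0, 0, 0, 0, 1], [0, 0, 0, 0, 0, 0, 1], [0, 0, 0, 0, 0, 0, 1], [0, 0, 0, 0, 0, 0, 1]]}}

```text
time: 35.17
tool_pos: [0.4484, -0.3338, 0.1056]
tool_rot: [-0.0, 0.988, -0.157, -0.0]
contact_force: [-0.2, 0.3, 0.4]
gripper_width: 1.0
grasp_force: 0.0
```

Emit:
{"op": "move_arm", "data": {"rows": [[0, 0, -0.5, 0, 0, 0, 1], [0, 0, -1, 0, 0, 0, 1], [0, 0, -2, 0, 0, 0, 1], [0, 0, -2.5, 0, 0, 0, 1], [0, 0, -2.5, 0, 0, 0, 1], [0, 0, -2.5, 0, 0, 0, 1], [0, 0, -2, 0, 0, 0, 1], [0, 0, 0, 0, 0, 0, 1], [0, 0, 0, 0, 0, 0, 1]]}}

```text
time: 35.92
tool_pos: [0.4491, -0.3345, 0.2382]
tool_rot: [0.001, 0.988, -0.157, 0.002]
contact_force: [0.4, -0.2, 0.1]
gripper_width: 0.997
grasp_force: 0.0
```

Run:
```python
from h import *
v=grab('wrist'); s=grab('scene')
print(manip.state()['tool_pos'],manip.state()['contact_force'])
c=np.zeros((420,800,3),np.uint8); c[:,:560]=v['img']
c[:224,560:]=cv2.resize(s['img'][190:260,130:205],(240,224),interpolation=cv2.INTER_CUBIC)
c[230:401,560:]=cv2.resize(s['img'][195:275,238:350],(240,171),interpolation=cv2.INTER_CUBIC)
cv2.imwrite('pics/w5.png',c)
```

```text
[ 0.4479888  -0.33339363  0.23479726] [ 0.8232976   0.13273757 -0.54172673]
```

View pics/w5.png

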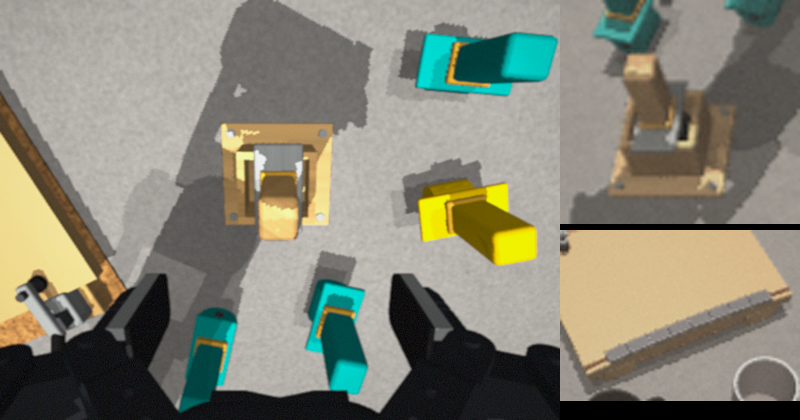

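The roller is upright in its stand with the handle at (279,205), as it was at the start. The strip lies flat, the bystanders and look-alikes are where they were, and the gripper is clear. Handing in.

```bash
python3 -c "
from plant import manip
print(manip.job_done())"
```

```text
the job is handed in; nothing more can be done
None
```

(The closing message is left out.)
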